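# Load a head tube in the tilting frame fixture

## Robot

A 6-joint arm with a two-finger parallel gripper is mounted at the origin on the work surface. World frame = base frame: x ahead of the robot, y to its left, z up, the work surface at z = 0. Lengths are in mm, angles in rad, forces in N, time in s.
With the tool pointing down it reaches from about 350 to 875 mm from the base axis. Payload 4.2 kg.
Tool frame: the origin (TCP) lies on the mounting face of the last link; the fingertips stand 173 mm ahead of it and the grasp point (between the pads) lies 155 mm ahead of it; z points along the fingers, y is the line along which they close (so a half turn about z gives the same grasp; the last joint's range is limited). The gripper opens to 85 mm and grips with 20 to 120 N. Pads are 22 mm wide; open, the fingers measure 114 mm over their backs; the gripper's body (76 mm by 85 mm) begins 54 mm behind the grasp point. The pads swing forward as they close: fully open they stand 13 mm farther back than shut.
Start: joints at [-0.974, 0.385, 0.008, 0, -1.194, -0.259], TCP at [207.148, -589.652, 404.712] pointing down, gripper open.
Joint ranges: [-3.14, 3.14], [-1.21, 2.06], [-1.07, 1.41], [-3.16, 2.05], [-2.99, -0.16], [-3.1, 3.1]. Speed limits (rad/s): [2.79, 2.79, 3.14, 3.14, 3.14, 3.14].

## Interface

Orientations are given as a unit quaternion [x, y, z, w].
In Python, from bench import arm gives the robot as it stands. The module is installed in compiled form; this text tells all that it offers.
- The arm moves only by the tool move_arm, never from a script. Its arguments are lists of equal length, an entry for each row: "fingers": the finger opening in mm, from 0 to 85.4; "travel": the shift along the tool's x, y, z in mm, a list of three; "dr": the turn, a rotation vector about the tool's x, y, z in rad, a list of three. A call has 1 to 10 rows; each row is the pose to reach, as a shift and turn from the pose commanded when the call began, along the tool's axes at that moment; what a row does not reach only later rows make up. A row lasts 1/10 s, in which the tool goes at most 50 mm and 8.59 degrees, less where a joint would pass 70% of its speed; a pose out of reach is approached as far as the arm can. A call with a gripper value outside its range is refused whole. The fingers move at their own pace and stop on an object; the grip force is fixed at half the most. Time passes only in rows, so rows that repeat a pose let the fingers close. It gives the time, the measured TCP pose, the force, the opening and the grip force at its end, in the units of the state.
- arm.read_state(): the state, without advancing time (a new reading comes with each control period).
- arm.get_image(name): name is "side" or "top" or "wrist"; returns the picture (420x560x3 uint8, red, green, blue); there is no depth.
- arm.camera_model(name): a dict with "intrinsics" (3x3 intrinsics, pixels), "pose" (4x4, takes a point from camera to world coordinates). Camera axes: x right, y up, looking along -z (the intrinsics and any distortion apply to the point x, -y, -z); pixel columns grow to the right and rows downward; lengths in mm; the calibration is good to about 2 mm. The wrist camera is an equidistant fisheye: a pixel r from the principal point sees the ray r / f radians off the axis. A picture is of the moment at which its call begins: read the wrist's pose just before it. camera_model takes no time and is no camera call; for the wrist camera it gives the pose at the moment of the call.
- arm.job_done(): hands the job in; it is judged then, once.
The state is a dict: "clock": time; "joints": joint angles; "joint_vel": joint speeds; "joint_efforts": joint torques, N m; "position": TCP position; "ee_rot": TCP orientation; "contact_force": force on the tool from outside, world axes, zero at the start; "wrist_torque": the same for the moment, N m; "gripper_width": finger opening in mm; "grasp_force": force on a finger pad.
Only numpy, scipy, OpenCV 4.12 (cv2) and the standard library are available. Lean on these libraries where they do the work, as an engineer would, in place of code of your own. Each camera call takes 0.05 s, during which the arm holds its last target. There are 200 camera calls.

## Task

Set the bright steel head tube fully down over the stub of the tilting fixture, then push the brass-knobbed mandrel through it into the stub's bore until its cone sits home in the tube's upper end. Let both down under control instead of dropping them, keep the fixture's angle as set, and leave the other tubes and the black-knobbed mandrel where they stand.

Things in the scene. Friction and masses are not known exactly. Their poses are not given: they have to be found in the camera images.
- jig: the tilting fixture's 160 x 120 mm aluminium base plate, fixed to the table. On it two cheeks, rounded on top, their outer faces 86 mm apart along its y, rise to 95 mm; between them the dark head block tilts on a cross pin 65 mm above the origin. Nothing stands above the seat. Origin: middle of the plate, on the table; x points to its back, turned up to 0.35 rad from the robot's x
- head_tube: bright bare-steel tube standing on end on the table, outside diameter 37 mm, inside 33 mm, 90 mm long, about 160 g, both ends alike. (The other standing tubes: a fatter, shorter dark one and a thinner, taller green one.) Origin: centre of its lower end; z along its axis
- head_tube_mid (a point): point on the head tube's axis, half way along (45 mm from either end); axes as the tube's
- jig_seat (a point): centre of the flat seat (steel disc, 56 mm across) for the tube's lower end, 40 mm from the tilt pivot; its z is the axis of the stub, leaning 23 to 34 degrees from vertical towards the robot's side. The stub rises 50 mm along z from here, 31.5 mm in diameter, its top 6 mm tapering to 23 mm. The seated tube reaches 90 mm along z
- jig_bore (a point): centre of the mouth of the bore in the stub's top, 50 mm along z from jig_seat, same axes; the bore is 12 mm in diameter, opening to 17 mm at the mouth, 50 mm deep, along z
- jig_head (a joint): tilt of the fixture's head (rad, 0.40 to 0.60): 0 is upright, positive leans its top towards the base's -x, the robot's side. It is clamped and holds its angle under ordinary handling
- mandrel: centring mandrel, about 250 g, upright in the rack: steel shank 10 mm thick and 77 mm long, its last 5 mm tapered to 5 mm; a bright 45-degree cone, 22 mm wide at 77 mm from the tip and 42 mm at 87 mm; a 42 mm flange up to 90 mm; a round brass knob, 24 mm thick, from 90 to 134 mm. Origin: the tip; z runs up the axis to the knob. Grip the knob, fingertips clear of the flange
- mandrel_cone (a point): point on the mandrel's axis 82.5 mm above its tip, at the height where the cone is 33 mm in diameter, the tube's inside diameter; with the cone home in the seated tube it lies 90 mm along z from jig_seat and the shank stands 42.5 mm deep in the bore
- rack: blue steel rack, fixed: a 60 x 170 mm plate, top 95 mm above the table, on two end legs (feet 230 mm overall), with 13 mm holes 42 mm either side of its middle along its y. The two mandrels hang in them by the flat undersides of their cones, knob tops 152 mm above the table; which is in which hole varies. Origin: on the table under the plate's middle
- slim_mandrel: another mandrel of the same length with a narrow dark cone (26 mm) and a black knob; leave it alone. Origin: its tip
- bb_shell: dark steel tube standing on end, 51 mm diameter, 68 mm tall; leave it alone. Origin: centre of its lower end
- seat_offcut: green tube standing on end, 28.6 mm diameter, 110 mm tall; leave it alone. Origin: centre of its lower end
Things that resemble listed ones, but are neither listed nor needed, are in the scene too. What is shaped like the mandrel but purple or red is not meant.

How it is judged:
By the outcome, as a careful person would: the job done as asked, in the order asked, and still so for the second after the job is handed in, with the robot touching nothing.
It also fails if it takes over 69 s, if anything falls off the work surface, if the arm or the gripper's body presses on something with over 40 N, if the wrist force passes 120 N, or if a joint passes its speed limit or range.

## Working session

There is one attempt and no reset: what is moved stays moved. The work goes in short steps, Python scripts to look and compute and a tool call to move; the robot and the scene stay as the last step left them, time stands still between calls to the robot, and variables do not carry over. Pictures are saved under pics/ and viewed, at most 10 in all, crops included, and the job is handed in when it is done.

Besides the shell and the picture viewer there is one more tool, called after "Request:" as name(argument=value, ...) on one line, values as JSON. move_arm: Moves the arm, as the interface text tells. Its arguments: {"type":"object","properties":{"fingers":{"type":"array","items":{"type":"number"}},"travel":{"type":"array","items":{"type":"array","items":{"type":"number"}}},"dr":{"type":"array","items":{"type":"array","items":{"type":"number"}}}},"required":["fingers","travel","dr"]}

```bash
mkdir -p pics
cat > h.py <<'E'
import numpy as np, cv2
from scipy.spatial.transform import Rotation as R
from bench import arm
def grab(n,tag):
    m=arm.camera_model(n); im=arm.get_image(n); cv2.imwrite(f'pics/{tag}.png',im[:,:,::-1]); np.savez(f'pics/{tag}.npz',K=m['intrinsics'],T=m['pose'],n=n); return im,m
def ray(tag,u,v):
    d=np.load(f'pics/{tag}.npz'); K,T=d['K'],d['T']
    x=(u-K[0,2])/K[0,0]; y=(v-K[1,2])/K[1,1]
    if str(d['n'])=='wrist':
        r=np.hypot(x,y); s=np.sin(r)/r if r>1e-9 else 1; c=np.array([x*s,-y*s,-np.cos(r)])
    else: c=np.array([x,-y,-1.])
    c=T[:3,:3]@c; return T[:3,3],c/np.linalg.norm(c)
def atz(tag,u,v,z):
    o,d=ray(tag,u,v); return o+d*(z-o[2])/d[2]
def tri(*obs):
    A=np.zeros((3,3)); b=np.zeros(3); L=[ray(*o) for o in obs]
    for o,d in L:
        P=np.eye(3)-np.outer(d,d); A+=P; b+=P@o
    p=np.linalg.solve(A,b); return p,[np.linalg.norm((np.eye(3)-np.outer(d,d))@(p-o)) for o,d in L]
def proj(tag,p):
    d=np.load(f'pics/{tag}.npz'); K,T=d['K'],d['T']
    c=T[:3,:3].T@(np.asarray(p,float)-T[:3,3]); x,y,z=c[0],-c[1],-c[2]
    if str(d['n'])=='wrist':
        h=np.hypot(x,y); r=np.arctan2(h,z); x,y=(x/h*r,y/h*r) if h>1e-9 else (0,0)
    else: x,y=x/z,y/z
    return np.array([K[0,0]*x+K[0,2],K[1,1]*y+K[1,2]])
E
python3 - <<'E'
from h import *
a,_=grab('top','top0'); b,_=grab('side','side0'); c,_=grab('wrist','wr0')
print(arm.read_state())
for t in('top0','side0','wr0'):
    d=np.load(f'pics/{t}.npz'); print(d['K'].round(1).tolist(),d['T'].round(3).tolist())
v=np.zeros((600,800,3),np.uint8)
v[:300,:400]=cv2.resize(a,(400,300));v[:300,400:]=cv2.resize(b,(400,300));v[300:,:400]=cv2.resize(c,(400,300))
cv2.imwrite('pics/all0.png',v[:,:,::-1])
E
```

```text
{'clock': 0.15, 'joints': array([-9.74364479e-01,  3.85416381e-01,  6.96417571e-03, -3.35024222e-04,
       -1.19398255e+00, -2.58618673e-01]), 'joint_vel': array([ 0.00047223, -0.00178325,  0.00508402,  0.00272349, -0.00148152,
       -0.00223394]), 'joint_efforts': array([ 2.93244020e-04, -3.92678869e+01,  1.88582700e+01,  4.18858096e+00,
       -3.38384831e-03,  5.01045349e-06]), 'position': array([ 207.14180707, -589.53638123,  403.86269825]), 'ee_rot': array([-1.68043652e-01,  9.85779202e-01,  8.10041887e-04, -1.97968666e-04]), 'contact_force': array([0.16392938, 0.11305511, 0.59931468]), 'wrist_torque': array([-0.00668702, -0.0018441 , -0.01480641]), 'grasp_force': 0.0, 'gripper_width': 85.248648989828}
[[436.3, 0.0, 281.2], [0.0, 436.3, 210.8], [0.0, 0.0, 1.0]] [[-0.019, 0.991, -0.133, 373.97], [-1.0, -0.019, -0.004, 30.718], [-0.006, 0.133, 0.991, 1118.662], [0.0, 0.0, 0.0, 1.0]]
[[454.2, 0.0, 278.6], [0.0, 454.2, 206.2], [0.0, 0.0, 1.0]] [[-0.727, 0.42, -0.544, -76.727], [-0.687, -0.461, 0.562, 656.881], [-0.015, 0.782, 0.623, 837.084], [0.0, 0.0, 0.0, 1.0]]
[[325.2, 0.0, 280.6], [0.0, 325.2, 207.0], [0.0, 0.0, 1.0]] [[-0.332, -0.911, -0.247, 145.29], [0.943, -0.32, -0.089, -610.808], [0.002, -0.262, 0.965, 373.191], [0.0, 0.0, 0.0, 1.0]]
```

View pics/top0.png

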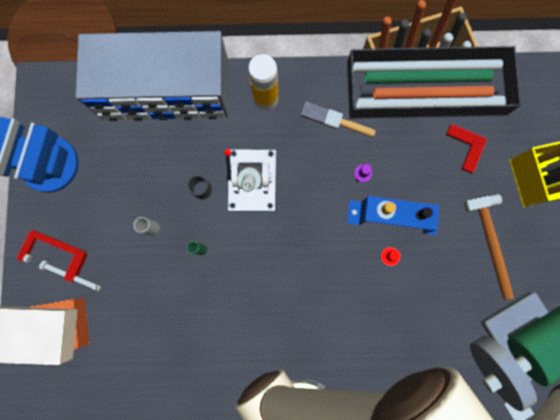

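View pics/side0.png

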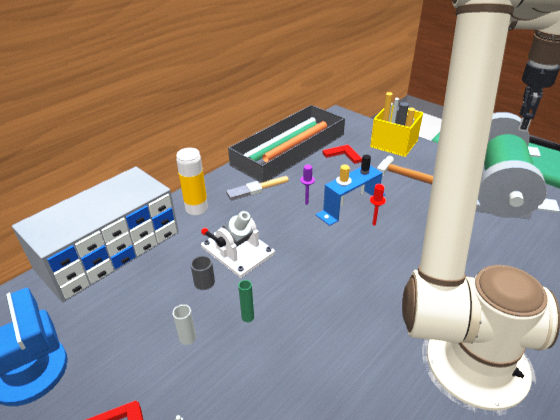

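The top view shows the bright tube at (146,226), dark tube at (200,187), green tube at (196,248), jig at (250,180), and rack with the brass knob at (388,209) and black knob at (425,213). Purple (363,172) and red (390,256) are decoys. In the side view, the bright tube is at (184,312), brass knob at (345,173) and stub at (242,218). The bright-grey tube fits the head tube (the others are dark/fatter and green/thin), and the brass knob fits the mandrel. I'll confirm both with crops.

Run:
```python
from h import *
t=cv2.imread('pics/top0.png');s=cv2.imread('pics/side0.png')
def c(im,u,v,w,h): return cv2.resize(im[v:v+h,u:u+w],(400,300),interpolation=cv2.INTER_CUBIC)
o=np.vstack([np.hstack([c(t,120,140,160,120),c(t,340,180,100,75)]),np.hstack([c(s,160,200,120,90+0),c(s,300,140,100,75)])])
# side crop of tube separately replaces nothing; 160..280 x 200..290
cv2.imwrite('pics/crop0.png',o)
o2=np.vstack([np.hstack([c(t,220,145,60,45),c(t,130,205,60,45)]),np.hstack([c(s,195,200,80,60),c(s,160,295,80,60)])]); cv2.imwrite('pics/crop1.png',o2)
```

```text
(no output)
```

View pics/crop0.png

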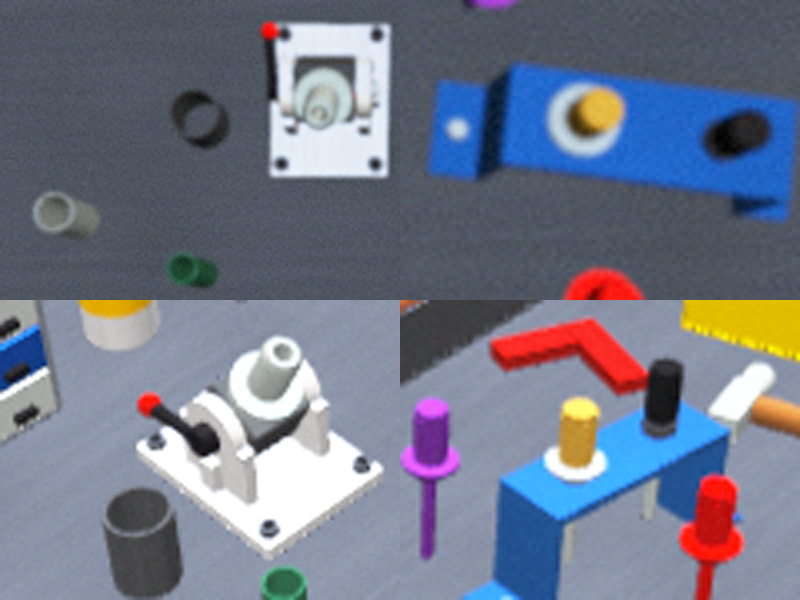

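View pics/crop1.png

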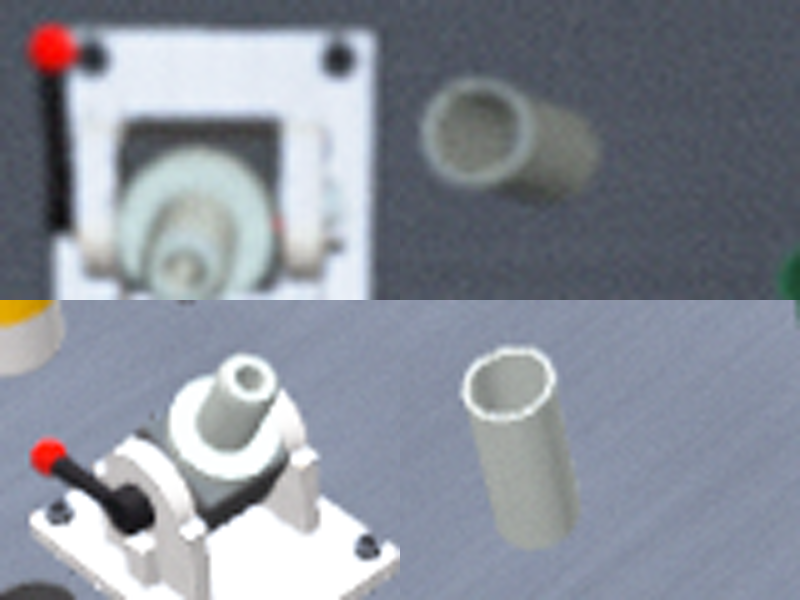

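Run:
```python
from h import *
P={'tube_top':((141.4,224.8),(181.8,311.6)),'bore':((247,185.2),(244.4,215.6)),'seat':((249.2,179.2),(240.2,225)),'knobtop':((390,207.5),(345,166.2)),'flange':((387,210),(343.8,180.2))}
for k,(a,b) in P.items():
    p,e=tri(('top0',*a),('side0',*b)); print(k,p.round(1),np.round(e,1))
for a in[(229.2,149.6),(275.6,150.4),(275.2,210.8),(228.4,210.8)]: print(atz('top0',*a,10).round(1))
for n,a in {'rackL':(467,65),'dark':(0,0)}.items(): pass
print('dark',atz('top0',197,185,68),'green',atz('top0',193,247,110),'black',atz('top0',427,211,152))
```

```text
tube_top [485.5 367.8  87.5] [0.3 0.3]
bore [565.6 111.2 142.1] [0.3 0.3]
seat [588.2 109.   97.9] [0.4 0.4]
knobtop [ 506.8 -208.4  152.8] [0.6 0.6]
flange [ 508.5 -212.9  103.3] [1.5 1.5]
[686.9 167.6  10. ]
[682.3  46.4  10. ]
[523.1  50.1  10. ]
[525.4 170.1  10. ]
dark [582.84955031 239.72572229  68.        ] green [428.99176871 239.60188353 110.        ] black [ 496.9366986  -290.99752615  152.        ]
```

Heights agree with the text (tube top 87.5 vs 90, knob top 153 vs 152, seat–bore distance 49.7 mm, lean about 27°, jig yaw about -0.02). Next I'll plan the moves.

```bash
cat >> h.py <<'E'
def tgt(g,a=(0,0,1),ydir=(0.022,1,0)):
    "target with grasp point g, tool z = -a, tool y near ydir"
    z=-np.array(a,float); z/=np.linalg.norm(z); y=np.array(ydir,float); y-=z*(y@z); y/=np.linalg.norm(y)
    Rm=np.c_[np.cross(y,z),y,z]; return np.array(g,float)-155*z,Rm
def plan(pose,start=None):
    "travel, dr from measured (or given) pose"
    if start is None:
        s=arm.read_state(); start=(s['position'],R.from_quat(s['ee_rot']).as_matrix())
    p0,R0=start; p,Rm=pose
    t=R0.T@(p-p0); dr=R.from_matrix(R0.T@Rm).as_rotvec()
    print('travel',t.round(1).tolist(),'dr',dr.round(4).tolist(),'dist',np.linalg.norm(t).round(0),'ang',np.degrees(np.linalg.norm(dr)).round(1)); return pose
E
python3 - <<'E'
from h import *
a=plan(tgt((480,-150,250)))
b=plan(tgt((500,120,250)),a)
E
```

```text
travel [-403.1, 324.3, -0.6] dr [0.0016, -0.0004, 0.3597] dist 517.0 ang 20.6
travel [-14.1, 270.4, 0.0] dr [0.0, 0.0, 0.0] dist 271.0 ang 0.0
```

Request:
move_arm(fingers=[85,85,85,85,85,85,85,85,85,85], travel=[[-400,320,0],[-400,320,0],[-400,320,0],[-400,320,0],[-400,320,0],[-400,320,0],[-400,320,0],[-400,320,0],[-400,320,0],[-400,320,0]], dr=[[0,0,0.36],[0,0,0.36],[0,0,0.36],[0,0,0.36],[0,0,0.36],[0,0,0.36],[0,0,0.36],[0,0,0.36],[0,0,0.36],[0,0,0.36]])

```text
clock: 1.15
position: [469.8, -167.9, 404.8]
ee_rot: [0.011, 1.0, 0.0, 0.0]
contact_force: [0.7, -0.1, 0.5]
gripper_width: 85.0
grasp_force: 0.0
```

Run:
```python
from h import *
plan(tgt((500,120,250)))
```

```text
travel [-23.9, 288.5, -0.2] dr [0.0, 0.0002, 0.0001] dist 290.0 ang 0.0
```

Run:
```python
from h import *
grab('wrist','wr1')
```

Request:
move_arm(fingers=[85,85,85,85,85,85,85,85], travel=[[-24,288,0],[-24,288,0],[-24,288,0],[-24,288,0],[-24,288,0],[-24,288,0],[-24,288,0],[-24,288,0]], dr=[[0,0,0],[0,0,0],[0,0,0],[0,0,0],[0,0,0],[0,0,0],[0,0,0],[0,0,0]])

```text
clock: 2.0
position: [499.5, 118.3, 404.2]
ee_rot: [0.01, 1.0, -0.0, -0.001]
contact_force: [0.0, -1.1, 0.6]
gripper_width: 85.0
grasp_force: 0.0
```

Run:
```python
from h import *
grab('wrist','wr2')
plan(tgt((485.5,300,200)))
```

```text
travel [17.9, 182.3, 49.3] dr [-0.0005, -0.001, 0.0002] dist 190.0 ang 0.1
```

View pics/wr2.png

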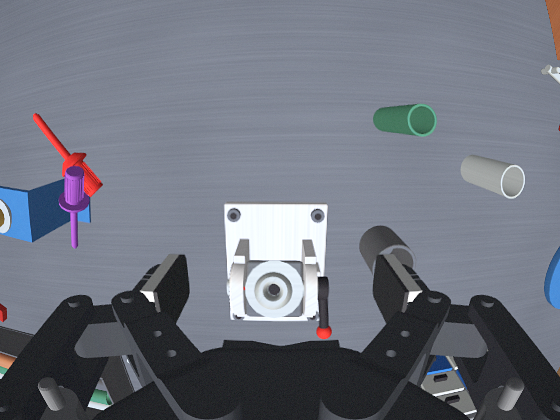

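The wrist view shows the jig with the bore at about (272,291), the bright tube's rim centre at (512,182), and the purple and red decoys to the left. I'll overlay the model on an enlarged crop to refine the estimates.

```bash
cat >> h.py <<'E'
def circ(tag,c,a,r,n=60):
    a=np.array(a,float)/np.linalg.norm(a); u=np.cross(a,[0,1,0]); u/=np.linalg.norm(u); w=np.cross(a,u)
    return np.array([proj(tag,np.array(c)+r*(np.cos(t)*u+np.sin(t)*w)) for t in np.linspace(0,2*np.pi,n)])
def overlay(tag,items,box,size=(400,300)):
    im=cv2.imread(f'pics/{tag}.png'); u,v,w,h=box; f=size[0]/w
    o=cv2.resize(im[v:v+h,u:u+w],size,interpolation=cv2.INTER_CUBIC)
    for (c,a,r),col in items:
        q=((circ(tag,c,a,r)-[u,v]+.5)*f-.5); cv2.polylines(o,[np.round(q*8).astype(np.int32)],True,col,1,cv2.LINE_AA,3)
    return o
E
python3 - <<'E'
from h import *
def jig(th,yaw,o):
    a=np.array([-np.sin(th)*np.cos(yaw),-np.sin(th)*np.sin(yaw),np.cos(th)]); pv=np.array([o[0],o[1],65]); s=pv+40*a
    return s,a
s,a=jig(0.475,-0.022,(604.4,109))
b=s+50*a; print(s,b,a)
it=[((s,a,28),(0,0,255)),((b,a,11.5),(0,255,0)),((b,a,8.5),(255,0,0)),((s,a,15.75),(255,0,255))]
tt=[((( 485.5,367.8,90),(0,0,1),18.5),(0,0,255)),(((485.5,367.8,0),(0,0,1),18.5),(0,255,0))]
o=np.vstack([np.hstack([overlay('wr2',it,(235,250,80,60)),overlay('wr2',tt,(450,140,80,60))]),np.hstack([overlay('top0',it,(220,150,60,45)),overlay('side0',it,(200,195,80,60))])])
cv2.imwrite('pics/ov1.png',o)
E
```

```text
[586.11088897 109.40242537 100.57170886] [563.24950018 109.90545708 145.03634495] [-0.45722778  0.01006063  0.88929272]
```

View pics/ov1.png

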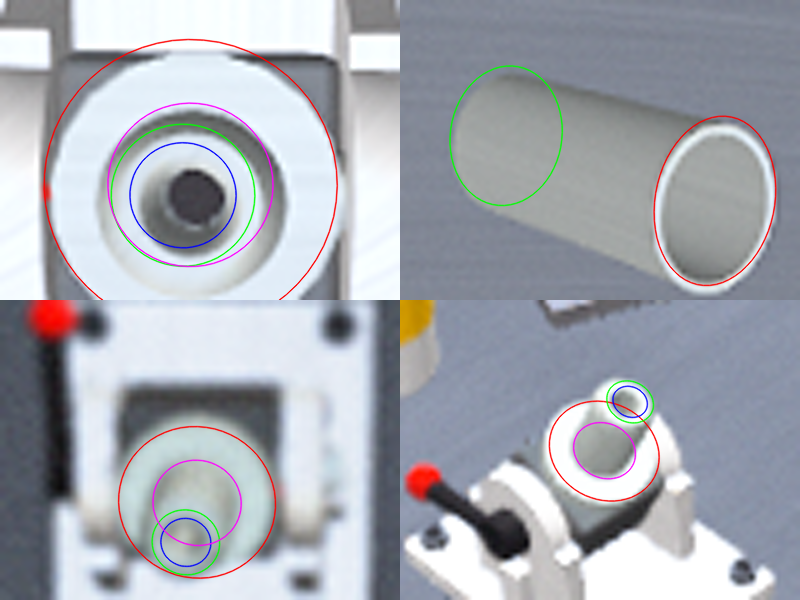

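```bash
cat > fit.py <<'E'
from h import *
from scipy.optimize import differential_evolution
from scipy.ndimage import map_coordinates
def jig(th,yaw,ox,oy):
    a=np.array([-np.sin(th)*np.cos(yaw),-np.sin(th)*np.sin(yaw),np.cos(th)]); return np.array([ox,oy,65])+40*a,a
def prof(tag,s,a):
    return [(s,a,28),(s+50*a,a,11.5),(s+50*a,a,8.5),(s+44*a,a,15.75)]
G={}
def score(tag,s,a,sh):
    if tag not in G:
        g=cv2.GaussianBlur(cv2.cvtColor(cv2.imread(f'pics/{tag}.png'),cv2.COLOR_BGR2GRAY).astype(float),(0,0),0.8); G[tag]=g
    g=G[tag]; t=0
    for c,ax,r in prof(tag,s,a):
        i=circ(tag,c,ax,r-1,40)+sh; o=circ(tag,c,ax,r+1,40)+sh
        d=map_coordinates(g,i.T[::-1],order=1)-map_coordinates(g,o.T[::-1],order=1)
        t+=np.minimum(np.abs(d),40).mean()
    return t
def run(tags,seed=1):
    def f(p):
        s,a=jig(*p[:4]); k=0
        for i,t in enumerate(tags):
            sh=p[4+2*i:6+2*i]; k+=score(t,s,a,sh)-0.5*(sh@sh)
        return -k+0.5*((p[1]+0.022)/0.015)**2
    b=[(0.4,0.6),(-.07,.03),(597,613),(102,117)]+[(-2,2)]*2*len(tags)
    r=differential_evolution(f,b,seed=seed,maxiter=60,popsize=8,tol=1e-4,polish=False); return r
if __name__=='__main__':
    for tags in(['wr2'],['wr2','top0','side0']):
        r=run(tags); s,a=jig(*r.x[:4]); print(tags,r.fun.round(1),r.x.round(3),s.round(1),(s+50*a).round(1))
    it=[((c,ax,q),col) for (c,ax,q),col in zip(prof('',s,a),[(0,0,255),(0,255,0),(255,0,0),(255,0,255)])]
    o=np.vstack([np.hstack([overlay('wr2',it,(235,250,80,60)),overlay('wr2',it,(220,200,120,90))]),np.hstack([overlay('top0',it,(220,150,60,45)),overlay('side0',it,(200,195,80,60))])])
    cv2.imwrite('pics/ov2.png',o)
E
time timeout 400 python3 fit.py
```

```text
real	6m40.015s
user	6m20.612s
sys	0m13.959s
```

```bash
cat > fast.py <<'E'
import h, numpy as np
C={}
def circ(tag,c,a,r,n=60):
    if tag not in C:
        d=np.load(f'pics/{tag}.npz'); C[tag]=(d['K'],d['T'],str(d['n'])=='wrist')
    K,T,w=C[tag]; a=a/np.linalg.norm(a); u=np.cross(a,[0,1,0]); u/=np.linalg.norm(u); v=np.cross(a,u)
    t=np.linspace(0,2*np.pi,n)[:,None]; P=np.asarray(c)+r*(np.cos(t)*u+np.sin(t)*v)
    q=(P-T[:3,3])@T[:3,:3]; x,y,z=q[:,0],-q[:,1],-q[:,2]
    if w: k=np.hypot(x,y); f=np.arctan2(k,z)/k
    else: f=1/z
    return np.c_[K[0,0]*x*f+K[0,2],K[1,1]*y*f+K[1,2]]
h.circ=circ
E
sed -i 's/^from h import \*$/import fast\nfrom h import */' fit.py
time timeout 100 python3 fit.py
```

```text
['wr2'] -132.1 [ 4.51000e-01 -2.00000e-02  6.05168e+02  1.09618e+02  2.26000e-01
 -2.49000e-01] [587.7 110.  101. ] [566.  110.4 146. ]
['wr2', 'top0', 'side0'] -248.9 [ 4.90000e-01 -4.00000e-03  6.07999e+02  1.10593e+02 -2.89000e-01
  1.04100e+00 -1.80000e-01  1.17700e+00  5.50000e-01 -1.80000e-02] [589.2 110.7 100.3] [565.7 110.8 144.4]
real	0m52.729s
user	0m52.737s
sys	0m0.268s
```

View pics/ov2.png

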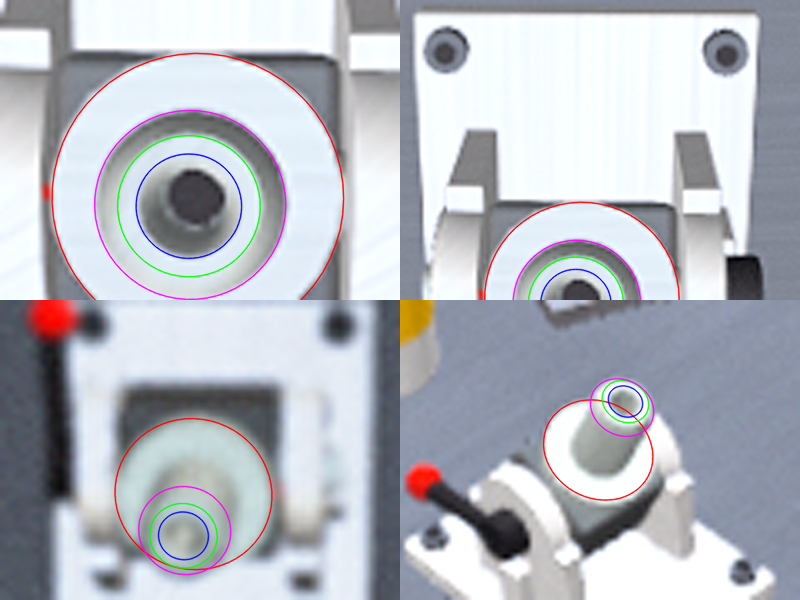

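```bash
timeout 200 python3 - <<'E'
from fit import *
from scipy.optimize import minimize
for tags in(['wr2'],['top0'],['side0'],['wr2','top0','side0']):
  for th in np.arange(.43,.56,.015):
    best=None
    for x0 in([606,110],[608,111]):
        def f(p):
            s,a=jig(th,p[2],p[0],p[1]); k=0
            for i,t in enumerate(tags):
                sh=p[3+2*i:5+2*i] if len(tags)>1 else np.zeros(2); k+=score(t,s,a,sh)-.5*sh@sh
            return -k+.5*((p[2]+.02)/.01)**2
        n=3+(2*len(tags) if len(tags)>1 else 0)
        x=np.r_[x0,-.02,np.zeros(n-3)]; S=np.vstack([x,x+np.diag([2,2,.01]+[.7]*(n-3))])
        r=minimize(f,x,method='Nelder-Mead',options=dict(initial_simplex=S,maxfev=250))
        if best is None or r.fun<best.fun: best=r
    print(tags,th.round(3),best.fun.round(1),best.x.round(2))
E
```

```text
['wr2'] 0.43 -96.1 [ 6.0654e+02  1.0983e+02 -2.0000e-02]
['wr2'] 0.445 -95.9 [ 6.0778e+02  1.0992e+02 -2.0000e-02]
['wr2'] 0.46 -130.0 [ 6.0592e+02  1.0983e+02 -2.0000e-02]
['wr2'] 0.475 -128.7 [ 6.0740e+02  1.0977e+02 -2.0000e-02]
['wr2'] 0.49 -129.4 [ 6.0899e+02  1.0967e+02 -2.0000e-02]
['wr2'] 0.505 -128.4 [ 6.1045e+02  1.0972e+02 -2.0000e-02]
['wr2'] 0.52 -121.2 [ 6.1123e+02  1.0973e+02 -2.0000e-02]
['wr2'] 0.535 -117.6 [ 6.1059e+02  1.1031e+02 -2.0000e-02]
['wr2'] 0.55 -119.2 [ 6.1194e+02  1.0997e+02 -3.0000e-02]
['top0'] 0.43 -41.0 [ 6.0128e+02  1.1026e+02 -2.0000e-02]
['top0'] 0.445 -42.4 [ 6.0185e+02  1.1029e+02 -2.0000e-02]
['top0'] 0.46 -43.7 [ 6.0299e+02  1.1024e+02 -2.0000e-02]
['top0'] 0.475 -44.7 [ 6.0389e+02  1.1010e+02 -2.0000e-02]
['top0'] 0.49 -44.9 [ 6.0502e+02  1.1011e+02 -2.0000e-02]
['top0'] 0.505 -45.0 [ 6.0639e+02  1.1010e+02 -2.0000e-02]
['top0'] 0.52 -45.1 [ 6.0754e+02  1.1011e+02 -2.0000e-02]
['top0'] 0.535 -45.1 [ 6.0881e+02  1.1000e+02 -2.0000e-02]
['top0'] 0.55 -44.9 [ 6.0999e+02  1.0990e+02 -2.0000e-02]
['side0'] 0.43 -75.8 [ 6.0491e+02  1.1018e+02 -2.0
[... 1120 characters left out ...]
0774e+02  1.1020e+02 -2.0000e-02 -3.3000e-01  1.3900e+00 -1.0000e-02
  1.1600e+00  7.7000e-01 -1.2000e-01]
['wr2', 'top0', 'side0'] 0.505 -238.1 [ 6.0759e+02  1.1037e+02 -2.0000e-02 -8.0000e-02 -1.2000e-01  1.1000e-01
  5.1000e-01  4.8000e-01 -1.3000e-01]
['wr2', 'top0', 'side0'] 0.52 -239.2 [ 6.0869e+02  1.1058e+02 -2.0000e-02 -2.7000e-01  3.3000e-01  2.2000e-01
  4.8000e-01  1.5000e-01  2.0000e-02]
['wr2', 'top0', 'side0'] 0.535 -239.5 [ 6.0973e+02  1.1079e+02 -2.0000e-02 -6.1000e-01  9.1000e-01  3.6000e-01
  3.5000e-01  5.9000e-01 -4.7000e-01]
['wr2', 'top0', 'side0'] 0.55 -230.9 [ 6.0884e+02  1.1011e+02 -2.0000e-02 -1.3000e-01  1.0000e-02  1.8000e-01
 -1.7000e-01 -2.4000e-01 -5.1000e-01]
```

Run:
```python
from h import *
for z in(8,10,12):
    a=atz('wr2',224.8,203.9,z);b=atz('wr2',327.1,203.9,z); print(z,a.round(1),b.round(1),np.linalg.norm(a-b).round(1), 'centre', ((a+b)/2+[80,-1.6,0]).round(1), np.arctan2(*(b-a)[:2])); 
    t=[atz('top0',*q,z) for q in[(229.2,149.6),(275.6,150.4),(275.2,210.8),(228.4,210.8)]]; print('top centre',np.mean(t,0).round(1))
a=atz('wr2',224.8,203.9,10)
```

```text
8 [527.8  52.7   8. ] [530.2 172.6   8. ] 119.9 centre [609. 111.   8.] 0.019960622636179006
top centre [604.8 108.7   8. ]
10 [527.3  53.1  10. ] [529.7 172.3  10. ] 119.2 centre [608.5 111.1  10. ] 0.019960622636178062
top centre [604.4 108.6  10. ]
12 [526.8  53.4  12. ] [529.1 172.   12. ] 118.6 centre [608.  111.1  12. ] 0.019960622636179023
top centre [604.  108.4  12. ]
```

Run:
```python
from h import *
a=plan(tgt((486,368.5,190)))
b=plan(tgt((486,368.5,60)),a)
```

```text
travel [18.9, 250.8, 59.2] dr [-0.0005, -0.001, 0.0002] dist 258.0 ang 0.1
travel [0.0, 0.0, 130.0] dr [0.0, 0.0, 0.0] dist 130.0 ang 0.0
```

Request:
move_arm(fingers=[85,85,85,85,85,85,85,85], travel=[[19,251,59],[19,251,59],[19,251,59],[19,251,59],[19,251,59],[19,251,59],[19,251,59],[19,251,59]], dr=[[0,0,0],[0,0,0],[0,0,0],[0,0,0],[0,0,0],[0,0,0],[0,0,0],[0,0,0]])

```text
clock: 2.85
position: [486.7, 367.2, 345.9]
ee_rot: [0.012, 1.0, -0.0, -0.0]
contact_force: [-0.1, -0.7, 0.3]
gripper_width: 84.7
grasp_force: 0.0
```

Run:
```python
import fast
from h import *
grab('wrist','wr3')
plan(tgt((486,368.5,60)))
it=[(((486,368.5,90),np.array([0,0,1.]),18.5),(0,0,255)),(((486,368.5,0),np.array([0,0,1.]),18.5),(0,255,0))]
c=proj('wr3',(486,368.5,60)).astype(int); print(c)
b=(int(c[0])-80,int(min(c[1]-60,300)),160,120)
cv2.imwrite('pics/ov3.png',overlay('wr3',it,b,(640,480)))
print(b)
```

```text
travel [0.8, 1.5, 131.3] dr [0.0, 0.0001, -0.0023] dist 131.0 ang 0.1
[281 201]
(201, 141, 160, 120)
```

View pics/ov3.png

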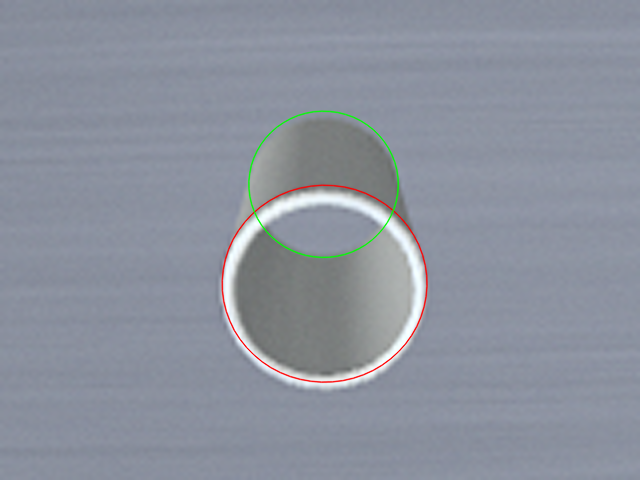

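The tube's rim lies within 1 mm of the estimate, so I'll descend and grip.

Request:
move_arm(fingers=[85,85,85,85,37,30,25,25,25,25], travel=[[0,1,40],[0,1,80],[0,1,115],[0,1,131],[0,1,131],[0,1,131],[0,1,131],[0,1,131],[0,1,131],[0,1,131]], dr=[[0,0,0],[0,0,0],[0,0,0],[0,0,0],[0,0,0],[0,0,0],[0,0,0],[0,0,0],[0,0,0],[0,0,0]])

```text
clock: 3.9
position: [486.8, 370.3, 216.9]
ee_rot: [0.011, 1.0, 0.001, 0.001]
contact_force: [-0.6, -0.5, 6.3]
gripper_width: 36.1
grasp_force: 59.1
```

Run:
```python
from h import *
th,yaw=.483,-.02
a=np.array([-np.sin(th)*np.cos(yaw),-np.sin(th)*np.sin(yaw),np.cos(th)]); s=np.array([606.5,109.8,65])+40*a
print(s,a)
st=arm.read_state(); gz=st['position'][2]-155; print('grip height',gz,st['position'])
q=plan(tgt((486.5,368.5,gz+140)))
q=plan(tgt(s+a*(gz+90),a,(.02,1,0)),q)
```

```text
[587.92619225 110.17152569 100.42422383] [-0.46434519  0.00928814  0.8856056 ]
grip height 61.88984492411541 [486.76220928 370.27638708 216.88984492]
travel [-0.2, -1.4, -140.0] dr [0.0024, 0.0028, 0.0006] dist 140.0 ang 0.2
travel [35.4, -256.3, -15.3] dr [-0.0005, -0.483, -0.002] dist 259.0 ang 27.7
```

Request:
move_arm(fingers=[25,25,25,25,25,25], travel=[[0,0,-20],[0,-1,-60],[0,-1,-100],[0,-1,-140],[0,-1,-140],[0,-1,-140]], dr=[[0,0,0],[0,0,0],[0,0,0],[0,0,0],[0,0,0],[0,0,0]])

```text
clock: 4.5
position: [485.8, 368.6, 355.4]
ee_rot: [0.011, 1.0, 0.001, 0.0]
contact_force: [-0.3, -0.5, -2.8]
gripper_width: 35.9
grasp_force: 59.8
```

```bash
cat >> h.py <<'E'
th,yaw=.483,-.02
A=np.array([-np.sin(th)*np.cos(yaw),-np.sin(th)*np.sin(yaw),np.cos(th)]); S=np.array([606.5,109.8,65])+40*A
E
python3 - <<'E'
from h import *
plan(tgt(S+A*(61.9+75),A,(.02,1,0)))
E
```

```text
travel [27.6, -256.4, -4.0] dr [0.0013, -0.4829, -0.0031] dist 258.0 ang 27.7
```

Request:
move_arm(fingers=[25,25,25,25,25,25,25,25,25], travel=[[27,-30,-4],[27,-70,-4],[27,-110,-4],[27,-150,-4],[27,-190,-4],[27,-230,-4],[27,-256,-4],[27,-256,-4],[27,-256,-4]], dr=[[0,-0.1,0],[0,-0.2,0],[0,-0.3,0],[0,-0.4,0],[0,-0.483,-0.003],[0,-0.483,-0.003],[0,-0.483,-0.003],[0,-0.483,-0.003],[0,-0.483,-0.003]])

```text
clock: 5.4
position: [453.1, 112.7, 357.3]
ee_rot: [0.01, 0.971, -0.003, 0.238]
contact_force: [0.2, 0.5, -1.7]
gripper_width: 35.8
grasp_force: 60.1
```

Run:
```python
import fast
from h import *
for n in('wrist','top','side'): grab(n,n[0]+'4')
plan(tgt(S+A*(61.9+75),A,(.02,1,0)))
T=S+A*75; it=[((T,A,18.5),(0,255,0)),((T+90*A,A,18.5),(0,0,255)),((S,A,28),(255,0,0)),((S+50*A,A,11.5),(255,0,255))]
def bx(t,w,h):
    c=proj(t,S+A*100); return (int(np.clip(c[0]-w/2,0,560-w)),int(np.clip(c[1]-h/2,0,420-h)),w,h)
o=np.vstack([np.hstack([overlay('w4',it,bx('w4',200,150)),overlay('w4',it,(230,250,80,60))]),np.hstack([overlay('t4',it,bx('t4',80,60)),overlay('s4',it,bx('s4',100,75))])])
cv2.imwrite('pics/ov4.png',o); print(bx('w4',200,150),bx('t4',80,60),bx('s4',100,75))
```

```text
travel [0.7, -1.3, -1.4] dr [-0.0004, -0.0012, 0.0023] dist 2.0 ang 0.1
(180, 173, 200, 150) (205, 161, 80, 60) (200, 166, 100, 75)
```

View pics/ov4.png

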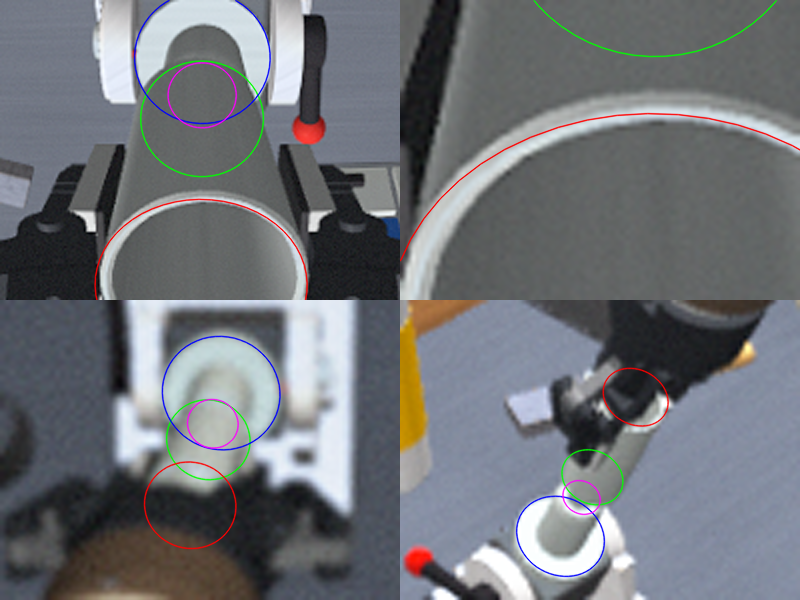

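The wrist and side views show the tube lined up with the stub, with the disc and tube edges within about 1–2 mm of the model. I'll lower it in steps and watch the force.

Request:
move_arm(fingers=[25,25,25,25,25,25,25,25], travel=[[0.7,-1.3,5],[0.7,-1.3,10],[0.7,-1.3,15],[0.7,-1.3,20],[0.7,-1.3,24],[0.7,-1.3,27],[0.7,-1.3,30],[0.7,-1.3,30]], dr=[[0,0,0.002],[0,0,0.002],[0,0,0.002],[0,0,0.002],[0,0,0.002],[0,0,0.002],[0,0,0.002],[0,0,0.002]])

```text
clock: 6.35
position: [467.2, 112.4, 331.7]
ee_rot: [0.01, 0.971, -0.002, 0.239]
contact_force: [-0.6, 2.3, -1.2]
gripper_width: 35.8
grasp_force: 59.8
```

```bash
cat >> h.py <<'E'
def rep(h=61.9):
    s=arm.read_state(); Rm=R.from_quat(s['ee_rot']).as_matrix(); g=s['position']+155*Rm[:,2]
    d=g-S; al=d@A; l=Rm.T@(d-al*A); print('clock',s['clock'],'low end above seat',round(al-h,1),'lateral tool xyz',l.round(2),'F tool',(Rm.T@s['contact_force']).round(1),'M tool',(Rm.T@s['wrist_torque']).round(2),'w',round(s['gripper_width'],1))
E
python3 -c "
from h import *
rep()"
```

```text
clock 6.35 low end above seat 44.0 lateral tool xyz [-0.5  -0.03  0.  ] F tool [1.1 2.3 0.8] M tool [-0.65  1.27  0.05] w 35.8
```

Request:
move_arm(fingers=[25,25,25,25,25], travel=[[0,0,2],[0,0,4],[0,0,6],[0,0,8],[0,0,8]], dr=[[0,0,0],[0,0,0],[0,0,0],[0,0,0],[0,0,0]])

```text
clock: 6.85
position: [470.9, 112.5, 324.8]
ee_rot: [0.009, 0.971, -0.001, 0.239]
contact_force: [-0.9, 5.4, -2.1]
gripper_width: 36.1
grasp_force: 59.4
```

```bash
python3 -c "
from h import *
rep()"
```

```text
clock 6.85 low end above seat 36.2 lateral tool xyz [-0.63  0.3   0.  ] F tool [1.9 5.4 1.4] M tool [-1.86  1.25 -0.01] w 36.1
```

Request:
move_arm(fingers=[25,25,25,25,25,25,25], travel=[[0.2,0.4,0],[0.3,0.7,2],[0.3,0.8,5],[0.3,0.8,8],[0.3,0.8,11],[0.3,0.8,13],[0.3,0.8,13]], dr=[[0,0,0],[0,0,0],[0,0,0],[0,0,0],[0,0,0],[0,0,0],[0,0,0]])

```text
clock: 7.55
position: [477.7, 112.4, 316.1]
ee_rot: [0.009, 0.972, -0.001, 0.236]
contact_force: [-2.8, 5.7, -0.5]
gripper_width: 36.2
grasp_force: 59.4
```

```bash
python3 -c "
from h import *
rep()"
```

```text
clock 7.55 low end above seat 25.3 lateral tool xyz [-1.44  0.29 -0.01] F tool [ 2.8  5.7 -0.8] M tool [-2.08  1.7   0.04] w 36.2
```

Request:
move_arm(fingers=[25,25,25,25,25,25,25], travel=[[0,0.5,1],[0,0.8,4],[0,0.8,7],[0,0.8,10],[0,0.8,13],[0,0.8,15],[0,0.8,15]], dr=[[0,0,0],[0,0,0],[0,0,0],[0,0,0],[0,0,0],[0,0,0],[0,0,0]])

```text
clock: 8.25
position: [485.7, 112.1, 307.4]
ee_rot: [0.008, 0.973, -0.001, 0.23]
contact_force: [-8.1, 7.2, -1.1]
gripper_width: 35.7
grasp_force: 59.5
```

```bash
python3 -c "
from h import *
rep()"
```

```text
clock 8.25 low end above seat 13.9 lateral tool xyz [-2.52  0.22 -0.05] F tool [ 7.8  7.  -2.6] M tool [-2.37  3.36  0.  ] w 35.7
```

```bash
cat >> h.py <<'E'
th=.457
A=np.array([-np.sin(th)*np.cos(yaw),-np.sin(th)*np.sin(yaw),np.cos(th)]); S=np.array([606.3,109.8,65])+40*A
E
python3 - <<'E'
from h import *
rep()
R0=R.from_quat([0.01,0.971,-0.003,0.238])*R.from_rotvec([0,0,.002]); p0=np.array([453.1,112.7,357.3])+R0.as_matrix()@[1.0,.3,66]
c=(p0,R0.as_matrix()); print('cmd',p0)
for hh in(14,5,0): plan(tgt(S+A*(61.9+hh),A,(.02,1,0)),c)
E
```

```text
clock 8.25 low end above seat 13.8 lateral tool xyz [ 0.31  0.23 -0.  ] F tool [ 7.8  7.  -2.6] M tool [-2.37  3.36  0.  ] w 35.7
cmd [482.73373081 112.32096223 298.31874596]
travel [-8.1, -0.0, -6.8] dr [-0.0013, 0.0238, -0.0023] dist 11.0 ang 1.4
travel [-7.9, -0.0, 2.2] dr [-0.0013, 0.0238, -0.0023] dist 8.0 ang 1.4
travel [-7.8, -0.0, 7.2] dr [-0.0013, 0.0238, -0.0023] dist 11.0 ang 1.4
```

Request:
move_arm(fingers=[25,25,25,25,25,25,25], travel=[[-3,0,-2],[-5.5,0,-4],[-8,0,-5],[-8,0,-3],[-8,0,0],[-8,0,2],[-8,0,2]], dr=[[0,0.008,0],[0,0.016,0],[0,0.024,-0.002],[0,0.024,-0.002],[0,0.024,-0.002],[0,0.024,-0.002],[0,0.024,-0.002]])

```text
clock: 8.95
position: [492.2, 111.4, 310.8]
ee_rot: [0.008, 0.976, -0.002, 0.219]
contact_force: [-28.4, 8.6, 15.1]
gripper_width: 36.0
grasp_force: 59.5
```

```bash
python3 -c "
from h import *
rep()"
```

```text
clock 8.95 low end above seat 14.1 lateral tool xyz [-3.63 -0.64 -0.06] F tool [ 19.4   8.1 -25.8] M tool [-2.76  6.57  0.07] w 36.0
```

```bash
python3 -c "
from h import *
s=arm.read_state(); print(s['joints'].round(3), s['joint_vel'].round(3), s['joint_efforts'].round(1))
grab('side','s5');grab('wrist','w5')
a=cv2.imread('pics/s5.png')[150:300,150:350];b=cv2.imread('pics/w5.png')[90:390,80:480]
cv2.imwrite('pics/v5.png',np.hstack([cv2.resize(a,(400,300),interpolation=2),b]))
"
```

```text
[ 0.472  0.2   -0.811  0.897 -0.261 -2.898] [ 0.001 -0.001  0.001 -0.013 -0.     0.008] [ -8.3 -16.5  19.2   1.8  -1.1   0. ]
```

View pics/v5.png

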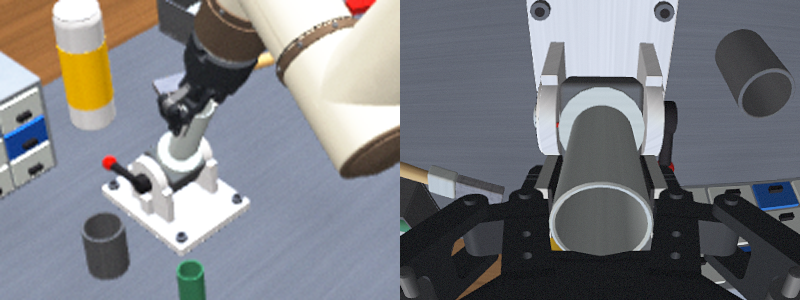

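The view shows the tube on the stub, partly down and leaning with the gripper. The joints are close to their limits (J6 -2.90, J5 -0.26), so I'll back out a little and watch how they change. No picture views are left, so from here I work numerically.

Request:
move_arm(fingers=[25,25,25,25,25,25], travel=[[3,0,-3],[6,0,-7],[8,0,-12],[8,0,-14],[8,0,-16],[8,0,-16]], dr=[[0,-0.008,0],[0,-0.016,0],[0,-0.024,0.002],[0,-0.024,0.002],[0,-0.024,0.002],[0,-0.024,0.002]])

```text
clock: 9.65
position: [480.9, 111.6, 321.9]
ee_rot: [0.01, 0.973, -0.003, 0.231]
contact_force: [-3.0, 2.7, -2.9]
gripper_width: 35.7
grasp_force: 61.7
```

```bash
python3 -c "
from h import *
rep(); print(arm.read_state()['joints'].round(3))"
```

```text
clock 9.65 low end above seat 29.0 lateral tool xyz [-2.3  -0.88  0.02] F tool [4.  2.6 1.2] M tool [-0.74  2.17 -0.01] w 35.7
[ 0.467  0.165 -0.839  0.968 -0.26  -2.965]
```

Request:
move_arm(fingers=[25,25,25,25,25,25], travel=[[0,0,-6],[0,0,-14],[0,0,-22],[0,0,-32],[0,0,-42],[0,0,-42]], dr=[[0,0,0],[0,0,0],[0,0,0],[0,0,0],[0,0,0],[0,0,0]])

```text
clock: 10.25
position: [462.5, 112.2, 361.5]
ee_rot: [0.01, 0.972, -0.002, 0.233]
contact_force: [0.9, -0.2, -2.6]
gripper_width: 35.7
grasp_force: 61.7
```

```bash
python3 -c "
from h import *
rep(); print(arm.read_state()['joints'].round(3))"
```

```text
clock 10.25 low end above seat 72.7 lateral tool xyz [-3.78 -0.46  0.05] F tool [ 0.3 -0.2  2.7] M tool [-0.06  1.13  0.01] w 35.7
[ 0.567  0.087 -0.767  0.695 -0.402 -2.762]
```

J5 is clamping at about -0.26, close to its limit, so a tool coaxial with the stub can't go deep enough. I'll set the tube upright on clear table and regrip it with the tool pitched 0.3 rad relative to the tube.

Run:
```python
import fast
from h import *
a=plan(tgt((440,0,190))); b=plan(tgt((440,0,64)),a)
# has fixture moved? compare side view now with the start around cheeks/disc
grab('side','s6'); 
def g(n): return cv2.cvtColor(cv2.imread(f'pics/{n}.png'),cv2.COLOR_BGR2GRAY).astype(float)
```

```text
travel [25.4, -112.6, 5.5] dr [0.0012, 0.47, 0.0008] dist 116.0 ang 26.9
travel [0.0, 0.0, 126.0] dr [0.0, 0.0, 0.0] dist 126.0 ang 0.0
```

Request:
move_arm(fingers=[25,25,25,25,25,25,25,25,25], travel=[[5,0,-30],[15,-30,-20],[25,-60,-5],[25,-90,5],[25,-112,5],[25,-112,5],[25,-112,5],[25,-112,5],[25,-112,5]], dr=[[0,0,0],[0,0.1,0],[0,0.2,0],[0,0.3,0],[0,0.4,0],[0,0.47,0],[0,0.47,0],[0,0.47,0],[0,0.47,0]])

```text
clock: 11.2
position: [440.0, 0.8, 343.9]
ee_rot: [0.009, 1.0, -0.0, -0.001]
contact_force: [0.3, -0.3, -1.3]
gripper_width: 35.4
grasp_force: 61.8
```

Run:
```python
from h import *
plan(tgt((440,0,64))); print(arm.read_state()['joints'].round(3))
grab('side','s7');grab('top','t7')
```

```text
travel [-0.3, -0.8, 124.9] dr [-0.0001, -0.0017, 0.0033] dist 125.0 ang 0.2
[ 3.730e-01  1.290e-01 -5.140e-01 -1.000e-03 -9.300e-01 -1.963e+00]
```

Request:
move_arm(fingers=[25,25,25,25,25,25,25,25], travel=[[0,0,40],[0,0,80],[0,0,108],[0,0,116],[0,0,120],[0,0,123],[0,0,123],[0,0,123]], dr=[[0,0,0],[0,0,0],[0,0,0],[0,0,0],[0,0,0],[0,0,0],[0,0,0],[0,0,0]])

```text
clock: 12.1
position: [440.5, 1.1, 222.2]
ee_rot: [0.009, 1.0, 0.001, 0.0]
contact_force: [0.2, 0.0, -2.3]
gripper_width: 36.3
grasp_force: 61.8
```

Run:
```python
from h import *
s=arm.read_state(); print(s['position'],s['contact_force'],s['wrist_torque'])
def g(n): return cv2.GaussianBlur(cv2.cvtColor(cv2.imread(f'pics/{n}.png'),cv2.COLOR_BGR2GRAY),(0,0),.8)
a,b=g('side0'),g('s7')
for nm,(u,v,w,h) in {'disc+stub':(222,205,36,34),'plate':(200,240,70,25),'bottle':(180,150,30,60)}.items():
    A0,B0=a[v:v+h,u:u+w].astype(float),b[v:v+h,u:u+w].astype(float)
    d=cv2.phaseCorrelate(A0,B0); print(nm,np.abs(A0-B0).mean().round(2),np.abs(A0-B0).max(),np.round(d[0],3))
```

```text
[440.47777097   1.05343172 222.19064672] [ 0.20503326  0.01965087 -2.28460658] [-0.04865539  0.02008254  0.01361828]
disc+stub 1.56 4.0 [-0.008 -0.034]
plate 0.99 5.0 [0.022 0.51 ]
bottle 1.71 5.0 [-0.04  -0.007]
```

The fixture hasn't moved (the change is at noise level). I'll lower the last few mm.

Request:
move_arm(fingers=[25,25,25,25,25], travel=[[0,0,2],[0,0,3],[0,0,4],[0,0,5],[0,0,5]], dr=[[0,0,0],[0,0,0],[0,0,0],[0,0,0],[0,0,0]])

```text
clock: 12.6
position: [440.2, 0.9, 216.8]
ee_rot: [0.009, 1.0, 0.0, -0.001]
contact_force: [-0.9, -0.3, 5.1]
gripper_width: 36.2
grasp_force: 62.5
```

Run:
```python
from h import *
s=arm.read_state(); g=s['position']-[0,0,155]
for f in(.1,.2,.3): plan(tgt(g,(np.sin(f),0,np.cos(f))))
```

```text
travel [-15.5, 0.3, 0.8] dr [0.0023, 0.0984, 0.0035] dist 15.0 ang 5.6
travel [-30.8, 0.6, 3.0] dr [0.0042, 0.1984, 0.0031] dist 31.0 ang 11.4
travel [-45.8, 0.8, 6.9] dr [0.0062, 0.2984, 0.0026] dist 46.0 ang 17.1
```

Request:
move_arm(fingers=[45,60,75,80,80,80,80,80,80], travel=[[0,0,0],[0,0,0],[0,0,0],[0,0,0],[-15,0,1],[-31,0,3],[-46,0,7],[-46,0,7],[-46,0,7]], dr=[[0,0,0],[0,0,0],[0,0,0],[0,0,0],[0,0.1,0],[0,0.2,0],[0,0.3,0],[0,0.3,0],[0,0.3,0]])

```text
clock: 13.5
position: [485.8, -0.1, 208.5]
ee_rot: [0.01, 0.989, 0.002, -0.15]
contact_force: [-0.7, 0.4, 0.3]
gripper_width: 80.1
grasp_force: 0.0
```

Request:
move_arm(fingers=[45,36,28,25,25,25,25], travel=[[0,0,0],[0,0,0],[0,0,0],[0,0,0],[0,0,0],[0,0,0],[0,0,0]], dr=[[0,0,0],[0,0,0],[0,0,0],[0,0,0],[0,0,0],[0,0,0],[0,0,0]])

```text
clock: 14.2
position: [485.9, 0.1, 209.5]
ee_rot: [0.009, 0.989, 0.002, -0.151]
contact_force: [-1.6, 1.0, 6.2]
gripper_width: 35.9
grasp_force: 59.7
```

```bash
cat >> h.py <<'E'
PH=.30  # pitch of tool relative to gripped part, about the closing axis
def tgt2(g,a):
    "grasp point g, part axis a, tool pitched away from robot by PH about closing axis"
    ax=np.array([.02,1,0]); ax-=np.array(a)*(ax@a); ax/=np.linalg.norm(ax)
    return tgt(g,R.from_rotvec(PH*ax).apply(a),ax)
E
python3 - <<'E'
from h import *
s=arm.read_state(); Rm=R.from_quat(s['ee_rot']).as_matrix(); g=s['position']+155*Rm[:,2]
print('grasp',g,'up',-Rm[:,2],np.arctan2(-Rm[0,2],-Rm[2,2]),s['contact_force'],s['gripper_width'],s['grasp_force'])
b=plan(tgt2(g+[0,0,130],(0,0,1)))
h=g[2]; print(h)
for k in(75,0):
    c=plan(tgt2(S+A*(h+k),A)); print(c[0])
E
```

```text
grasp [439.70710981   1.04239395  61.55854405] up [ 0.29778403 -0.0060216   0.95461427] 0.30237619123836085 [-1.59933989  1.01791413  6.21599706] 35.92523575482389 59.66422950848937
travel [39.1, 0.1, -124.1] dr [0.0001, -0.0024, 0.0014] dist 130.0 ang 0.2
61.55854405250247
travel [34.2, 112.1, -164.2] dr [0.0004, -0.4594, 0.0013] dist 202.0 ang 26.3
[504.17741699 111.84283364 376.53378376]
travel [-17.4, 112.1, -109.8] dr [0.0004, -0.4594, 0.0013] dist 158.0 ang 26.3
[537.26514503 111.18099083 309.23026069]
```

Request:
move_arm(fingers=[25,25,25,25,25,25], travel=[[4,0,-14],[14,0,-45],[25,0,-80],[39,0,-124],[39,0,-124],[39,0,-124]], dr=[[0,0,0],[0,0,0],[0,0,0],[0,0,0],[0,0,0],[0,0,0]])

```text
clock: 14.8
position: [485.4, -0.0, 339.3]
ee_rot: [0.01, 0.989, 0.002, -0.149]
contact_force: [-0.4, -0.2, -1.8]
gripper_width: 35.9
grasp_force: 60.2
```

```bash
cat >> h.py <<'E'
th=.475
A=np.array([-np.sin(th)*np.cos(yaw),-np.sin(th)*np.sin(yaw),np.cos(th)]); S=np.array([606.6,110.4,65])+40*A
H=61.6
def rep2():
    s=arm.read_state(); Rm=R.from_quat(s['ee_rot']).as_matrix(); g=s['position']+155*Rm[:,2]
    ax=Rm[:,1]; pa=R.from_rotvec(-PH*ax).apply(-Rm[:,2]); X=np.cross(ax,-A); X/=np.linalg.norm(X)
    d=g-S; al=d@A; F=s['contact_force']; M=s['wrist_torque']
    print('clk',s['clock'],'above',round(al-H,1),'lat x,y',(X@d).round(2),(ax@d).round(2),'tilt',np.arctan2(-pa[0],pa[2]).round(4),'F x,y,axial',(X@F).round(1),(ax@F).round(1),(A@F).round(1),'M',(Rm.T@M).round(2),'J',s['joints'].round(2),'w',round(s['gripper_width'],1))
E
python3 - <<'E'
from h import *
rep2(); plan(tgt2(S+A*(H+75),A))
E
```

```text
clk 14.8 above 86.0 lat x,y 88.69 -112.34 tilt 0.0004 F x,y,axial 1.2 -0.2 -1.5 M [-0.02 -0.77  0.04] J [ 0.31  0.28 -0.31 -0.1  -1.27 -1.85] w 35.9
travel [-0.4, 112.9, -36.9] dr [0.0019, -0.4746, 0.0006] dist 119.0 ang 27.2
```

Request:
move_arm(fingers=[25,25,25,25,25,25,25,25,25,25], travel=[[0,0,-36],[0,10,-37],[0,30,-37],[0,60,-37],[0,90,-37],[0,113,-37],[0,113,-37],[0,113,-37],[0,113,-37],[0,113,-37]], dr=[[0,0,0],[0,-0.12,0],[0,-0.24,0],[0,-0.36,0],[0.001,-0.475,0],[0.002,-0.475,0.001],[0.002,-0.475,0.001],[0.002,-0.475,0.001],[0.002,-0.475,0.001],[0.002,-0.475,0.001]])

```text
clock: 15.8
position: [498.8, 111.9, 373.8]
ee_rot: [0.011, 0.996, -0.002, 0.086]
contact_force: [-0.3, 0.3, -2.1]
gripper_width: 35.7
grasp_force: 60.6
```

Run:
```python
from h import *
rep2(); plan(tgt2(S+A*(H+44),A))
```

```text
clk 15.8 above 74.3 lat x,y 0.91 -1.39 tilt 0.4716 F x,y,axial 1.2 0.3 -1.8 M [-0.    0.42  0.  ] J [ 0.56  0.18 -0.41  0.13 -0.84 -2.23] w 35.7
travel [-9.4, 0.8, 28.7] dr [-0.0024, -0.0032, -0.001] dist 30.0 ang 0.2
```

Request:
move_arm(fingers=[25,25,25,25,25,25,25], travel=[[-2,0.8,5],[-4,1.2,11],[-6,1.2,17],[-7.5,1.2,22],[-9,1.2,27],[-9.4,1.2,28.7],[-9.4,1.2,28.7]], dr=[[0,-0.003,0],[-0.001,-0.003,-0.001],[-0.002,-0.003,-0.001],[-0.002,-0.003,-0.001],[-0.002,-0.003,-0.001],[-0.002,-0.003,-0.001],[-0.002,-0.003,-0.001]])

```text
clock: 16.5
position: [513.5, 113.3, 348.3]
ee_rot: [0.009, 0.996, -0.001, 0.089]
contact_force: [1.4, -3.5, 0.1]
gripper_width: 36.1
grasp_force: 60.9
```

Run:
```python
from h import *
rep2()
```

```text
clk 16.5 above 44.7 lat x,y -1.27 1.04 tilt 0.4773 F x,y,axial -1.3 -3.5 -0.5 M [ 1.37 -0.44 -0.  ] J [ 0.55  0.23 -0.42  0.14 -0.77 -2.23] w 36.1
```

Request:
move_arm(fingers=[25,25,25,25,25,25,25], travel=[[0,-0.5,0],[0,-0.8,0],[-0.6,-0.8,2],[-1.2,-0.8,4],[-1.8,-0.8,6],[-2.7,-0.8,9],[-2.7,-0.8,9]], dr=[[0,0,0],[0,0,0],[0,0,0],[0,0,0],[0,0,0],[0,0,0],[0,0,0]])

```text
clock: 17.2
position: [518.0, 112.3, 340.4]
ee_rot: [0.009, 0.996, -0.001, 0.089]
contact_force: [4.2, -5.4, 2.0]
gripper_width: 35.7
grasp_force: 61.0
```

Run:
```python
from h import *
rep2()
```

```text
clk 17.2 above 35.6 lat x,y -1.95 0.2 tilt 0.4789 F x,y,axial -4.7 -5.3 -0.2 M [ 2.06 -1.24  0.06] J [ 0.54  0.25 -0.42  0.14 -0.75 -2.22] w 35.7
```

Request:
move_arm(fingers=[25,25,25,25,25,25,25], travel=[[0,0,0],[0,0,0],[-0.9,0,2.5],[-1.7,0,5],[-2.5,0,7.5],[-3.3,0,10],[-3.3,0,10]], dr=[[0.003,-0.003,0],[0.006,-0.007,0],[0.006,-0.007,0],[0.006,-0.007,0],[0.006,-0.007,0],[0.006,-0.007,0],[0.006,-0.007,0]])

```text
clock: 17.9
position: [522.7, 112.8, 329.8]
ee_rot: [0.009, 0.996, -0.004, 0.092]
contact_force: [5.0, -3.3, -0.9]
gripper_width: 35.7
grasp_force: 60.7
```

Run:
```python
from h import *
rep2()
```

```text
clk 17.9 above 23.8 lat x,y -1.94 -0.5 tilt 0.4836 F x,y,axial -4.0 -3.2 -3.1 M [ 0.66 -1.02  0.04] J [ 0.54  0.27 -0.43  0.15 -0.72 -2.23] w 35.7
```

Forces are low, so I'll keep lowering with the same small corrections.

Request:
move_arm(fingers=[25,25,25,25,25,25,25], travel=[[0,-0.2,0],[-0.8,-0.3,2.5],[-1.6,-0.3,5],[-2.4,-0.3,7.5],[-3.2,-0.3,10],[-4.0,-0.3,12.5],[-4.0,-0.3,12.5]], dr=[[0.001,-0.004,0],[0.001,-0.004,0],[0.001,-0.004,0],[0.001,-0.004,0],[0.001,-0.004,0],[0.001,-0.004,0],[0.001,-0.004,0]])

```text
clock: 18.6
position: [528.6, 112.2, 318.0]
ee_rot: [0.01, 0.996, -0.004, 0.093]
contact_force: [2.4, 1.3, -1.7]
gripper_width: 35.6
grasp_force: 60.7
```

Run:
```python
from h import *
rep2()
```

```text
clk 18.6 above 10.5 lat x,y -2.2 -1.21 tilt 0.4865 F x,y,axial -1.3 1.3 -2.6 M [-0.29 -0.26  0.03] J [ 0.53  0.29 -0.44  0.16 -0.69 -2.24] w 35.6
```

Request:
move_arm(fingers=[25,25,25,25,25,25,25], travel=[[-0.5,0.2,1.6],[-1,0.2,3.2],[-1.5,0.2,4.8],[-2,0.2,6.4],[-2.4,0.2,7.7],[-2.7,0.2,8.6],[-2.7,0.2,8.6]], dr=[[0,0,0],[0,0,0],[0,0,0],[0,0,0],[0,0,0],[0,0,0],[0,0,0]])

```text
clock: 19.3
position: [532.7, 112.1, 310.3]
ee_rot: [0.01, 0.996, -0.004, 0.093]
contact_force: [1.3, 0.7, -2.1]
gripper_width: 35.8
grasp_force: 60.8
```

Run:
```python
from h import *
rep2()
```

```text
clk 19.3 above 1.8 lat x,y -2.37 -1.18 tilt 0.4865 F x,y,axial -0.2 0.7 -2.4 M [-0.12  0.01  0.03] J [ 0.53  0.31 -0.44  0.16 -0.68 -2.24] w 35.8
```

Request:
move_arm(fingers=[25,25,25,25,25], travel=[[-0.3,0,1],[-0.6,0,2],[-0.9,0,3],[-0.9,0,3],[-0.9,0,3]], dr=[[0,0,0],[0,0,0],[0,0,0],[0,0,0],[0,0,0]])

```text
clock: 19.8
position: [533.6, 112.1, 308.8]
ee_rot: [0.009, 0.996, -0.004, 0.093]
contact_force: [-4.2, 0.8, 7.2]
gripper_width: 35.6
grasp_force: 61.6
```

Run:
```python
from h import *
rep2()
```

```text
clk 19.8 above -0.0 lat x,y -2.53 -1.21 tilt 0.4866 F x,y,axial 0.5 0.6 8.3 M [-0.26  1.44  0.05] J [ 0.52  0.31 -0.44  0.16 -0.67 -2.24] w 35.6
```

The tube is seated: axial contact at height 0.0 with a true tilt of about 0.487. I'll release, retreat, and refine the brass knob's position from the stored images.

Request:
move_arm(fingers=[40,50,60,70,75,75,75,75,75,75], travel=[[0,0,0],[0,0,0],[0,0,0],[0,0,0],[0,0,-20],[0,0,-60],[0,0,-100],[0,0,-130],[0,0,-130],[0,0,-130]], dr=[[0,0,0],[0,0,0],[0,0,0],[0,0,0],[0,0,0],[0,0,0],[0,0,0],[0,0,0],[0,0,0],[0,0,0]])

```text
clock: 20.8
position: [509.7, 113.4, 435.9]
ee_rot: [0.01, 0.996, -0.004, 0.094]
contact_force: [-0.2, 1.3, 0.1]
gripper_width: 75.2
grasp_force: 0.0
```

```bash
cat > knob.py <<'E'
import fast
from h import *
import h
from scipy.optimize import minimize
Z=np.array([0,0,1.])
def knob(tag,g=(508,-210)):
    im=cv2.cvtColor(cv2.imread(f'pics/{tag}.png'),cv2.COLOR_BGR2HSV)
    m=(cv2.inRange(im,(15,90,80),(32,255,255))>0)
    c=proj(tag,(*g,130)); yy,xx=np.mgrid[:420,:560]; m&=np.hypot(xx-c[0],yy-c[1])<45
    def sil(p):
        q=np.vstack([fast.circ(tag,(*p,z),Z,12,40) for z in(110,152)])
        o=np.zeros((840*2,560*4),np.uint8); cv2.fillConvexPoly(o,cv2.convexHull(np.round((q+.5)*4).astype(np.int32)),1)
        return cv2.resize(o.astype(np.float32),(560,420),interpolation=cv2.INTER_AREA)
    f=lambda p:np.abs(sil(p)-m).sum()
    x=np.array(g,float); r=minimize(f,x,method='Nelder-Mead',options=dict(initial_simplex=[x,x+[4,0],x+[0,4]],maxfev=80))
    print(tag,m.sum(),'xy',r.x.round(1),'err px',round(r.fun,1),'uv',c.round(0))
E
python3 - <<'E'
from knob import *
for t in('top0','side0','wr1'): knob(t)
PHa=(np.sin(.3),0,np.cos(.3))
rep2()
plan(tgt((508,-209,230),PHa,(.0,1,0)))
print(arm.read_state()['position'])
E
```

```text
top0 93 xy [ 509.6 -210.3] err px 51.4 uv [388. 208.]
side0 234 xy [ 508.8 -207.3] err px 109.7 uv [345. 173.]
wr1 909 xy [ 511.2 -207.4] err px 346.9 uv [230. 252.]
clk 20.8 above 123.9 lat x,y -39.54 -0.81 tilt 0.4878 F x,y,axial 0.2 1.3 0.2 M [-0.02  0.36  0.01] J [ 0.55  0.15 -0.29  0.13 -0.98 -2.21] w 75.2
travel [-38.5, -321.1, 68.0] dr [-0.0045, 0.4879, -0.0204] dist 330.0 ang 28.0
[509.70314624 113.39018437 435.90758311]
```

Request:
move_arm(fingers=[50,50,50,50,50,50,50,50,50,50], travel=[[0,-40,0],[-10,-80,10],[-20,-120,20],[-30,-160,40],[-38,-200,68],[-38,-240,68],[-38,-280,68],[-38,-321,68],[-38,-321,68],[-38,-321,68]], dr=[[0,0,0],[0,0.1,0],[0,0.2,0],[0,0.3,0],[-0.004,0.4,-0.01],[-0.004,0.488,-0.02],[-0.004,0.488,-0.02],[-0.004,0.488,-0.02],[-0.004,0.488,-0.02],[-0.004,0.488,-0.02]])

```text
clock: 21.8
position: [553.3, -209.9, 375.7]
ee_rot: [0.001, 0.988, -0.0, -0.152]
contact_force: [0.8, 0.4, 0.3]
gripper_width: 49.9
grasp_force: 0.0
```

Run:
```python
from knob import *
grab('wrist','wr8'); knob('wr8',(509,-209))
a=(np.sin(.3),0,np.cos(.3)); x=(509.5,-208.2)
plan(tgt((*x,134.5),a,(.0,1,0))); print(arm.read_state()['joints'].round(2))
```

```text
wr8 1035 xy [ 509.2 -209.1] err px 86.2 uv [281. 258.]
travel [-29.8, 0.9, 88.8] dr [-0.0005, -0.0041, -0.0013] dist 94.0 ang 0.2
[-0.08  0.41 -0.05  0.03 -1.41 -1.5 ]
```

Request:
move_arm(fingers=[50,50,50,50,50,35,22,15,15,15], travel=[[-10,0,30],[-20,0,60],[-26,0,78],[-29.5,0,88.5],[-29.5,0,88.5],[-29.5,0,88.5],[-29.5,0,88.5],[-29.5,0,88.5],[-29.5,0,88.5],[-29.5,0,88.5]], dr=[[0,-0.004,0],[0,-0.004,0],[0,-0.004,0],[0,-0.004,0],[0,-0.004,0],[0,-0.004,0],[0,-0.004,0],[0,-0.004,0],[0,-0.004,0],[0,-0.004,0]])

```text
clock: 22.85
position: [556.0, -209.0, 286.2]
ee_rot: [0.0, 0.989, -0.001, -0.147]
contact_force: [1.2, 0.9, 5.5]
gripper_width: 22.4
grasp_force: 58.6
```

```bash
cat >> h.py <<'E'
# seat as found when the tube went home
ax=np.array([.02,1,0]); X=np.cross(ax,-A); X/=np.linalg.norm(X); S=S-2.3*X-1.2*np.array([0,1,0])
th=.4866
A=np.array([-np.sin(th)*np.cos(yaw),-np.sin(th)*np.sin(yaw),np.cos(th)])
E
python3 - <<'E'
from h import *
s=arm.read_state(); Rm=R.from_quat(s['ee_rot']).as_matrix(); g=s['position']+155*Rm[:,2]; print('grasp',g,s['contact_force'],s['gripper_width'],s['grasp_force'],S)
print(Rm.T@[0,0,1], np.arctan2(-Rm[0,2],-Rm[2,2]))
E
```

```text
grasp [ 511.0782374  -209.3014857   137.82839833] [1.20090653 0.87942678 5.53302155] 22.42953952293396 58.59972417354584 [590.35508501 109.52494708 101.62358729]
[ 0.28997278 -0.00212583 -0.95703253] 0.2941991614948313
```

Request:
move_arm(fingers=[15,15,15,15,15,15], travel=[[4.5,0,-15],[11,0,-36],[19,0,-63],[27,0,-90],[34,-0.2,-112],[34,-0.2,-112]], dr=[[0,0,0],[0,0,0],[0,0,0],[0,0,0],[0,0,0],[0,0,0]])

```text
clock: 23.45
position: [556.0, -209.2, 404.5]
ee_rot: [0.0, 0.989, -0.001, -0.145]
contact_force: [-0.0, -0.1, -2.3]
gripper_width: 22.2
grasp_force: 59.1
```

```bash
cat >> h.py <<'E'
H=119.8; PH=.294
E
python3 - <<'E'
from h import *
s=arm.read_state(); print(s['contact_force'],s['gripper_width'])
off=1.8*np.cross([0,1,0],A)  # grasp sits +x of the part axis
print(off)
b=plan(tgt2(S+off+A*(H+105),A)); print(b[0])
E
```

```text
[-0.03220283 -0.07054525 -2.31782545] 22.189515233804492
[ 1.59107019 -0.          0.8415535 ]
travel [109.0, 321.3, -19.3] dr [-0.0036, -0.4832, 0.0198] dist 340.0 ang 27.7
[457.18263267 112.22068283 453.30616096]
```

Request:
move_arm(fingers=[15,15,15,15,15,15,15,15,15,15], travel=[[20,10,-40],[40,40,-50],[60,80,-50],[80,120,-45],[100,160,-40],[126,200,-37],[126,240,-37],[126,280,-37],[126,321,-37],[126,321,-37]], dr=[[0,0,0],[0,-0.1,0],[0,-0.2,0],[0,-0.3,0],[-0.003,-0.4,0.01],[-0.004,-0.483,0.02],[-0.004,-0.483,0.02],[-0.004,-0.483,0.02],[-0.004,-0.483,0.02],[-0.004,-0.483,0.02]])

```text
clock: 24.45
position: [445.7, 115.5, 470.9]
ee_rot: [0.008, 0.996, -0.001, 0.091]
contact_force: [1.3, -0.9, -2.8]
gripper_width: 22.4
grasp_force: 59.7
```

```bash
cat >> h.py <<'E'
OFF=1.8*np.cross([0,1,0],A)
E
python3 - <<'E'
from h import *
rep2(); plan(tgt2(S+OFF+A*(H+105),A))
E
```

```text
clk 24.45 above 126.4 lat x,y 1.66 3.84 tilt 0.4763 F x,y,axial 0.2 -0.9 -3.1 M [0.02 0.57 0.  ] J [ 0.64  0.01 -0.35  0.13 -1.06 -2.28] w 22.4
travel [-8.1, -3.1, 19.4] dr [0.0012, -0.0103, 0.0047] dist 21.0 ang 0.7
```

Request:
move_arm(fingers=[15,15,15,15,15,15], travel=[[-3,-2,6],[-6,-3,14],[-8,-3,19],[-8,-3,19],[-8,-3,19],[-8,-3,19]], dr=[[0,-0.004,0],[0.001,-0.01,0.005],[0.001,-0.01,0.005],[0.001,-0.01,0.005],[0.001,-0.01,0.005],[0.001,-0.01,0.005]])

```text
clock: 25.05
position: [457.6, 108.5, 456.5]
ee_rot: [0.013, 0.995, -0.001, 0.098]
contact_force: [0.2, 0.9, -2.0]
gripper_width: 22.1
grasp_force: 59.7
```

Run:
```python
from h import *
rep2(); plan(tgt2(S+OFF+A*(H+56),A))
```

```text
clk 25.05 above 107.4 lat x,y -4.37 -4.01 tilt 0.4904 F x,y,axial 0.8 0.9 -1.8 M [-0.07  0.53 -0.01] J [ 0.61  0.04 -0.37  0.14 -1.01 -2.27] w 22.1
travel [-12.8, 3.8, 50.0] dr [0.0002, 0.0039, -0.0063] dist 52.0 ang 0.4
```

Request:
move_arm(fingers=[15,15,15,15,15], travel=[[1,2,0],[2.3,3.9,2],[2.3,3.9,2],[2.3,3.9,2],[2.3,3.9,2]], dr=[[0,0.004,-0.006],[0,0.004,-0.006],[0,0.004,-0.006],[0,0.004,-0.006],[0,0.004,-0.006]])

```text
clock: 25.55
position: [455.7, 113.0, 453.9]
ee_rot: [0.01, 0.995, -0.001, 0.096]
contact_force: [1.1, 0.2, -1.6]
gripper_width: 22.5
grasp_force: 59.6
```

Run:
```python
from h import *
rep2(); plan(tgt2(S+OFF+A*(H+56),A))
```

```text
clk 25.55 above 106.2 lat x,y -0.72 0.92 tilt 0.4861 F x,y,axial -0.2 0.3 -1.9 M [-0.03  0.54  0.04] J [ 0.62  0.04 -0.37  0.13 -1.01 -2.27] w 22.5
travel [-15.5, -0.8, 47.8] dr [0.0003, -0.0004, 0.0008] dist 50.0 ang 0.1
```

Aligned within about 1 mm. I'll lower the tip into the tube to just above the bore mouth.

Request:
move_arm(fingers=[15,15,15,15,15,15,15,15,15], travel=[[-2.5,-0.5,8],[-5,-0.8,16],[-8,-0.8,24],[-10.5,-0.8,32],[-13,-0.8,40],[-15,-0.8,46],[-15.5,-0.8,48],[-15.5,-0.8,48],[-15.5,-0.8,48]], dr=[[0,0,0],[0,0,0],[0,0,0],[0,0,0],[0,0,0],[0,0,0],[0,0,0],[0,0,0],[0,0,0]])

```text
clock: 26.45
position: [480.2, 111.6, 410.0]
ee_rot: [0.01, 0.995, -0.001, 0.096]
contact_force: [0.1, -0.0, -1.6]
gripper_width: 22.5
grasp_force: 59.7
```

Run:
```python
from h import *
rep2(); plan(tgt2(S+OFF+A*(H+40),A))
```

```text
clk 26.45 above 56.0 lat x,y -1.85 0.05 tilt 0.4865 F x,y,axial 0.6 -0.0 -1.5 M [-0.04  0.59  0.02] J [ 0.58  0.12 -0.4   0.14 -0.9  -2.25] w 22.5
travel [-4.6, 0.1, 15.3] dr [0.0003, -0.0, 0.0007] dist 16.0 ang 0.0
```

Request:
move_arm(fingers=[15,15,15,15,15,15,15], travel=[[-0.9,0,3],[-1.8,0,6],[-2.7,0,9],[-3.6,0,12],[-4.6,0,15.3],[-4.6,0,15.3],[-4.6,0,15.3]], dr=[[0,0,0],[0,0,0],[0,0,0],[0,0,0],[0,0,0],[0,0,0],[0,0,0]])

```text
clock: 27.15
position: [487.5, 111.7, 395.0]
ee_rot: [0.01, 0.995, -0.001, 0.095]
contact_force: [-0.3, 2.0, -4.5]
gripper_width: 22.4
grasp_force: 59.4
```

Run:
```python
from h import *
rep2()
```

```text
clk 27.15 above 39.3 lat x,y -1.14 0.26 tilt 0.4852 F x,y,axial 2.4 2.0 -3.8 M [-0.84  0.97 -0.02] J [ 0.58  0.14 -0.41  0.14 -0.86 -2.25] w 22.4
```

Request:
move_arm(fingers=[15,15,15,15,15,15,15], travel=[[0.4,0.5,0],[-0.4,0.6,3],[-1.2,0.6,6],[-2,0.6,9],[-2.9,0.6,12],[-2.9,0.6,12],[-2.9,0.6,12]], dr=[[0,0,0],[0,0,0],[0,0,0],[0,0,0],[0,0,0],[0,0,0],[0,0,0]])

```text
clock: 27.85
position: [492.8, 111.9, 384.0]
ee_rot: [0.01, 0.995, -0.001, 0.096]
contact_force: [-0.3, 2.1, -3.3]
gripper_width: 22.6
grasp_force: 59.6
```

Run:
```python
from h import *
rep2()
```

```text
clk 27.85 above 27.2 lat x,y -0.76 0.44 tilt 0.4856 F x,y,axial 1.9 2.1 -2.7 M [-0.38  0.79 -0.03] J [ 0.57  0.16 -0.42  0.14 -0.84 -2.25] w 22.6
```

Request:
move_arm(fingers=[15,15,15,15,15,15,15,15], travel=[[0.3,0.4,0],[-0.4,0.4,3],[-1.2,0.4,6],[-2,0.4,9],[-2.9,0.4,12],[-3.7,0.4,15],[-3.9,0.4,16],[-3.9,0.4,16]], dr=[[0,0,0],[0,0,0],[0,0,0],[0,0,0],[0,0,0],[0,0,0],[0,0,0],[0,0,0]])

```text
clock: 28.65
position: [499.7, 112.2, 369.1]
ee_rot: [0.01, 0.995, -0.001, 0.096]
contact_force: [0.3, -0.2, -3.4]
gripper_width: 22.3
grasp_force: 59.7
```

Run:
```python
from h import *
rep2()
```

```text
clk 28.65 above 10.8 lat x,y 0.16 0.87 tilt 0.4856 F x,y,axial 1.3 -0.2 -3.1 M [-0.01  0.52 -0.01] J [ 0.56  0.19 -0.43  0.15 -0.8  -2.25] w 22.3
```

Request:
move_arm(fingers=[15,15,15,15,15,15], travel=[[-0.2,0,1],[-0.5,0,2],[-0.7,0,3],[-1.0,0,4],[-1.2,0,5],[-1.2,0,5]], dr=[[0,0,0],[0,0,0],[0,0,0],[0,0,0],[0,0,0],[0,0,0]])

```text
clock: 29.25
position: [501.6, 112.2, 365.3]
ee_rot: [0.01, 0.995, -0.001, 0.096]
contact_force: [-3.1, 0.8, 1.9]
gripper_width: 22.2
grasp_force: 60.4
```

Run:
```python
from h import *
rep2()
```

```text
clk 29.25 above 6.4 lat x,y 0.1 0.93 tilt 0.4863 F x,y,axial 1.9 0.7 3.1 M [0.01 1.17 0.04] J [ 0.56  0.19 -0.43  0.15 -0.79 -2.25] w 22.2
```

Contact has begun. I'll push a little more to make sure the cone is home.

Request:
move_arm(fingers=[15,15,15,15,15], travel=[[-0.2,0,0.7],[-0.4,0,1.4],[-0.6,0,2],[-0.6,0,2],[-0.6,0,2]], dr=[[0,0,0],[0,0,0],[0,0,0],[0,0,0],[0,0,0]])

```text
clock: 29.75
position: [502.2, 112.1, 365.2]
ee_rot: [0.009, 0.995, -0.001, 0.097]
contact_force: [-10.5, 0.0, 12.8]
gripper_width: 22.1
grasp_force: 61.5
```

Run:
```python
from h import *
rep2()
```

```text
clk 29.75 above 6.1 lat x,y -0.53 0.92 tilt 0.4874 F x,y,axial 3.3 -0.2 16.2 M [-0.04  2.65 -0.02] J [ 0.56  0.19 -0.43  0.15 -0.79 -2.24] w 22.1
```

Stiff stop: 16 N with only 0.3 mm of further travel, so it's home. I'll ease the load, release and retreat.

Request:
move_arm(fingers=[15,24,35,45,50,50,50,50,50,50], travel=[[0.4,0,-1.2],[0.4,0,-1.2],[0.4,0,-1.2],[0.4,0,-1.2],[0.4,0,-1.2],[0,0,-15],[0,0,-45],[0,0,-85],[0,0,-110],[0,0,-110]], dr=[[0,0,0],[0,0,0],[0,0,0],[0,0,0],[0,0,0],[0,0,0],[0,0,0],[0,0,0],[0,0,0],[0,0,0]])

```text
clock: 30.75
position: [482.0, 112.8, 475.3]
ee_rot: [0.009, 0.995, 0.001, 0.1]
contact_force: [-0.2, 0.7, 0.0]
gripper_width: 50.0
grasp_force: 0.0
```

Request:
move_arm(fingers=[50,50,50,50,50,50], travel=[[0,-40,0],[0,-80,0],[0,-120,0],[0,-160,0],[0,-180,0],[0,-180,0]], dr=[[0,0,0],[0,0,0],[0,0,0],[0,0,0],[0,0,0],[0,0,0]])

```text
clock: 31.35
position: [478.1, -69.4, 469.8]
ee_rot: [0.012, 0.995, -0.001, 0.095]
contact_force: [-0.3, 0.2, 0.1]
gripper_width: 50.0
grasp_force: 0.0
```

Run:
```python
import fast
from h import *
from scipy.optimize import minimize
# check: brass knob silhouette at 97.5..141.5 mm along the axis, in side and top views
for n in('side','top'):
    grab(n,n+'9'); tag=n+'9'
    im=cv2.cvtColor(cv2.imread(f'pics/{tag}.png'),cv2.COLOR_BGR2HSV); m=cv2.inRange(im,(15,90,80),(32,255,255))>0
    c=proj(tag,S+A*119); yy,xx=np.mgrid[:420,:560]; m&=np.hypot(xx-c[0],yy-c[1])<18
    cm=np.array([xx[m].mean(),yy[m].mean()]); print(n,m.sum(),'predicted',c.round(1),'seen',cm.round(1),'px/mm along axis',(proj(tag,S+A*124)-c).round(2)/5)
def g(n): return cv2.GaussianBlur(cv2.cvtColor(cv2.imread(f'pics/{n}.png'),cv2.COLOR_BGR2GRAY),(0,0),.8).astype(float)
a,b=g('side0'),g('side9')
for nm,(u,v,w,h) in {'disc low edge':(215,228,18,16),'dark tube':(185,250,35,45),'green':(230,275,30,50),'lever':(198,225,25,25),'black mandrel':(355,150,20,25)}.items(): print(nm,np.abs(a-b)[v:v+h,u:u+w].mean().round(2))
```

```text
side 182 predicted [252.3 199.5] seen [253.7 200.2] px/mm along axis [ 0.12  -0.222]
top 81 predicted [244.7 193.6] seen [244.2 192.5] px/mm along axis [-0.04   0.146]
disc low edge 3.38
dark tube 4.26
green 4.73
lever 3.77
black mandrel 3.9
```

Run:
```python
from h import *
def g(n): return cv2.GaussianBlur(cv2.cvtColor(cv2.imread(f'pics/{n}.png'),cv2.COLOR_BGR2GRAY),(0,0),.8).astype(float)
a,b=g('side0'),g('side9')
for nm,(u,v,w,h) in {'disc low edge':(215,228,18,16),'dark tube':(185,250,35,45),'green':(230,275,30,50),'lever':(198,225,25,25),'black mandrel':(355,150,20,25),'empty table':(280,320,60,40),'bottle':(180,150,30,60)}.items():
    d=(b-a)[v:v+h,u:u+w]; print(nm,'mean',d.mean().round(2),'std',d.std().round(2))
```

```text
disc low edge mean 3.38 std 1.91
dark tube mean 4.26 std 1.68
green mean 4.73 std 1.3
lever mean 3.77 std 2.01
black mandrel mean 3.89 std 1.73
empty table mean 5.58 std 0.93
bottle mean 4.8 std 1.78
```

The change is only a uniform brightness shift, so the fixture, the other tubes and the black-knobbed mandrel haven't moved. I'll hand it in.

```bash
python3 -c "
from bench import arm
print(arm.job_done())"
```

```text
the job is handed in; nothing more can be done
None
```

The job is handed in at about 31 s: the head tube is seated on the stub and the brass-knobbed mandrel's cone is home in it, both lowered under control after one re-grip of the tube, and before/after images show no movement of the fixture, other tubes or black-knobbed mandrel.

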